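Fit the adjustable wrench to the levelling-foot nut and nip it up

ROBOT

A 7-joint arm with a two-finger parallel gripper is mounted at the origin on the work surface. World frame = base frame: x ahead of the robot, y to its left, z up, the work surface at z = 0. Lengths are in m, angles in degrees, forces in N, time in s.
With the tool pointing down it reaches from about 0.425 to 0.875 m from the base axis. Payload 4.7 kg.
Tool frame: the origin (TCP) lies on the centre line of the jaws, within the pads' length; the fingertips stand 19 mm ahead of it and the grasp point (between the pads) is the TCP; z points along the fingers, y is the line along which they close (so a half turn about z gives the same grasp; the last joint's range is limited). The gripper opens to 87 mm and grips with 3 to 60 N. Pads are 19 mm wide; open, the fingers measure 117 mm over their backs; the gripper's body (75 mm by 190 mm) begins 51 mm behind the grasp point.
Start: joints at [72.141, 18.392, -4.016, 83.108, 1.295, 78.541, -3.26], TCP at [0.208, -0.616, 0.242] pointing down, gripper open.
Joint ranges: [-163.93, 163.93], [-17.29, 119.83], [-79.2, 71.16], [3.27, 140.29], [-89.18, 269.18], [5.43, 117.66], [-154.24, 154.24]. Speed limits (degrees/s): [147.25, 147.25, 180, 180, 180, 180, 180].

INTERFACE

Orientations are given as [roll, pitch, yaw] about the fixed x, y, z axes, in that order (R = Rz(yaw) Ry(pitch) Rx(roll)).
In Python, from cell import env, imaging gives the robot as it stands.
- The arm moves only by the shell command python3 -m crank 'ROWS' [OPENING] [FORCE]. ROWS is JSON, a list of rows, each an object of numbers: "x", "y", "z": the shift along the tool's x, y, z in m; "turn": the turn about the tool's z in rad. In form: [{"x": .., "y": .., "z": .., "turn": ..}, ...]. A call has 1 to 12 rows; each row is the pose to reach, as a shift and turn from the pose commanded when the call began, along the tool's axes at that moment; what a row does not reach only later rows make up. A row lasts 1/8 s, in which the tool goes at most 62.5 mm and 10.7 degrees, less where a joint would pass 70% of its speed; a pose out of reach is approached as far as the arm can. A call with a gripper value outside its range is refused whole. OPENING is the finger opening in m, from 0 to 0.087, set as the call begins (- or left out, the last holds). The fingers move at their own pace and stop on an object; FORCE is the grip in N (left out, the last holds). Time passes only in rows, so rows that repeat a pose let the fingers close. It gives the time, the measured TCP pose, the force, the opening and the grip force at its end, in the units of the state.
- env.get_obs(): the state, without advancing time (a new reading comes with each control period).
- imaging.read_camera(name): name is "scene" or "top" or "wrist"; returns the picture (480x640x3 uint8, red, green, blue); there is no depth.
- imaging.get_calibration(name): a dict with "camera_matrix" (3x3 intrinsics, pixels), "position" and "attitude" of the camera in the world. Camera axes: x right, y up, looking along -z (the intrinsics and any distortion apply to the point x, -y, -z); pixel columns grow to the right and rows downward; lengths in m; the calibration is good to about 2 mm. A picture is of the moment at which its call begins: read the wrist's pose just before it. get_calibration takes no time and is no camera call; for the wrist camera it gives the pose at the moment of the call.
- env.sign_off(): hands the job in; it is judged then, once.
The state is a dict: "time_s": time; "qpos": joint angles; "joint_velocities": joint speeds; "effort": joint torques, N m; "tool_pos": TCP position; "tool_rot": TCP orientation; "force": force on the tool from outside, world axes, zero at the start; "wrist_torque": the same for the moment, N m; "grip_width": finger opening in m; "grasp_force": force on a finger pad.
Only numpy, scipy, OpenCV 4.12 (cv2) and the standard library are available. Lean on these libraries where they do the work, as an engineer would, in place of code of your own. Each camera call takes 0.05 s, during which the arm holds its last target. There are 200 camera calls.

TASK

A large adjustable wrench has been left lying loosely around the nut on the stud of the upturned cabinet. Roll its worm wheel until the jaws close snugly on the nut with no play left, without forcing the worm or pushing the jaw itself, then use the wrench to tighten the nut (clockwise seen from above) by an eighth of a turn (45 degrees). Handle the wrench gently, leave it lying flat on the nut with the jaws still snug, and leave everything else where it is.

Things in the scene. Friction and masses are not known exactly. Their poses are not given: they have to be found in the camera images.
- carcass: The upturned cabinet base, a fixed box 360 x 460 x 100 mm with a dark grey top and white edges. Origin: centre of its underside, z up; its flat top is 100 mm above the origin, the stud stands at (0, -130) mm in its frame.
- nut_top (a point): Centre of the top face of the task's hexagon nut, 36 mm across flats, 18 mm high, from 2 to 20 mm above the cabinet's top. A 23 mm dark threaded stud passes through it and ends 32 mm above the cabinet's top.
- nut (a joint): Angle of that nut in rad: 0 at the start, growing clockwise seen from above (tightening); an eighth of a turn is 0.785. It turns stiffly and stays where left: about 0.3 N m, which is 1.5 N at the middle of the wrench's handle, besides 1 to 5 N of the wrench's sliding friction on the cabinet.
- wrench: Steel adjustable wrench, 0.5 to 1 kg, loose and flat on the cabinet, mouth around the nut. Origin: underside, between the jaws, within 3 mm of the nut's axis; x from handle to mouth, z up. Handle: x -80 to -284 mm, y -13 to 13, 14 thick. Head: 68 mm wide, 16 thick, x -60 to 19; throat floor x -22.5; fixed jaw's face y -19; moving jaw on the +y side.
- handle_mid (a point): Point in the handle at (-190, 0, 7) mm in the wrench's frame. Pushing the handle here sideways towards the moving jaw's side (the wrench's +y) turns the nut clockwise; fingers can reach down beside it to the cabinet's top.
- jaw (a joint): Shift of the moving jaw in m along the wrench's y; mouth width = 40 mm + this. It starts between -0.0016 and 0.0016 and is about -0.004 (36 mm, the nut's width) when it nips the nut. The worm holds the jaw; it is not to be pushed itself. Once it nips, the worm's drag rises from 3.5 N to 5 N or more and the fingertip slips over it.
- worm_top (a point): Nominal top of the worm, a knurled steel roller 24 mm long along the wrench's y, 23 mm across: (-43, 3, 25.5) mm in the wrench's frame, 9.5 above the head. It is worn and runs out of true: as it rolls, its top rises and falls 1 mm about this. 6 to 12 N of fingertip pressure drawn towards the mouth (the wrench's +x, seating the throat on the nut) rolls it, closing the jaw 1 mm per rad; the other way opens it. It drags 3.5 N.
- washer: Bystander to be left alone: spare steel washer lying on the carcass; origin at its underside.
- spare_nut: Bystander to be left alone: spare hexagon nut lying on the carcass, no stud through it; origin at its underside.
- hinge_cup: Bystander to be left alone: cabinet hinge lying on the carcass; origin at its underside.
- screwdriver: Bystander to be left alone: screwdriver on the bench; origin at its underside.
- mallet: Bystander to be left alone: hammer on the bench; origin at its underside.
- glue: Bystander to be left alone: white glue bottle on the bench; origin at its underside.
- fittings_box: Bystander to be left alone: open cardboard box on the bench; origin at its underside.

How it is judged:
By the outcome, as a careful person would: the job done as asked, in the order asked, and still so for the second after the job is handed in, with the robot touching nothing.
It also fails if it takes over 72 s, if anything falls off the work surface, if the arm or the gripper's body presses on something with over 40 N, if the wrist force passes 120 N, or if a joint passes its speed limit or range.

## Working session

There is one attempt and no reset: what is moved stays moved. The work goes in short steps, Python scripts to look and compute and a shell command to move; the robot and the scene stay as the last step left them, time stands still between calls to the robot, and variables do not carry over. Pictures are saved under pics/ and viewed, at most 10 in all, crops included, and the job is handed in when it is done.

```bash
mkdir -p pics; ls; python3 - <<'E'
from cell import env, imaging
import cv2
o=env.get_obs();print(o)
for n in("top","scene"):
    im=imaging.read_camera(n);cv2.imwrite(f"pics/{n}0.png",im[:,:,::-1]);print(n,imaging.get_calibration(n))
print(imaging.get_calibration("wrist"))
E
```

```text
pics
{'time_s': 0.0, 'qpos': array([72.14228527, 18.43952406, -4.01310128, 83.17613748,  1.29417433,
       78.54090078, -3.26263962]), 'joint_velocities': array([-0.07116252,  0.09200942, -0.10960558, -0.04194523,  0.05230009,
       -0.02454015,  0.05278278]), 'effort': array([ 7.27543738e-04, -4.91284096e+01, -4.03586207e-01, -3.12532425e+01,
       -6.39189966e-02,  4.38356667e-02,  1.68796796e-04]), 'tool_pos': array([ 0.2077923 , -0.61533376,  0.24044506]), 'tool_rot': array([-1.79888627e+02,  5.79398933e-03,  1.86623868e+01]), 'force': array([-0.20997456,  0.05347088,  0.70061985]), 'wrist_torque': array([0.03375043, 0.0062404 , 0.04811533]), 'grasp_force': 0.0, 'grip_width': 0.08690159258918691}
top {'camera_matrix': array([[490.78738996,   0.        , 319.62766326],
       [  0.        , 490.78738996, 239.31380408],
       [  0.        ,   0.        ,   1.        ]]), 'position': array([0.42736725, 0.03008758, 1.61899748]), 'attitude': array([  4.52935447,  -0.30807538, -90.67609033])}
scene {'camera_matrix': array([[492.85780962,   0.        , 317.00761126],
       [  0.        , 492.85780962, 240.42402304],
       [  0.        ,   0.        ,   1.        ]]), 'position': array([1.33966577, 0.12801605, 0.93606224]), 'attitude': array([43.81690387, -0.24242661, 97.19649239])}
{'camera_matrix': array([[356.8659678 ,   0.        , 315.00357547],
       [  0.        , 356.8659678 , 238.37548471],
       [  0.        ,   0.        ,   1.        ]]), 'position': array([ 0.27354647, -0.59296126,  0.38421564]), 'attitude': array([-14.80084617,   0.13757843, -71.35336061])}
```

View pics/top0.png

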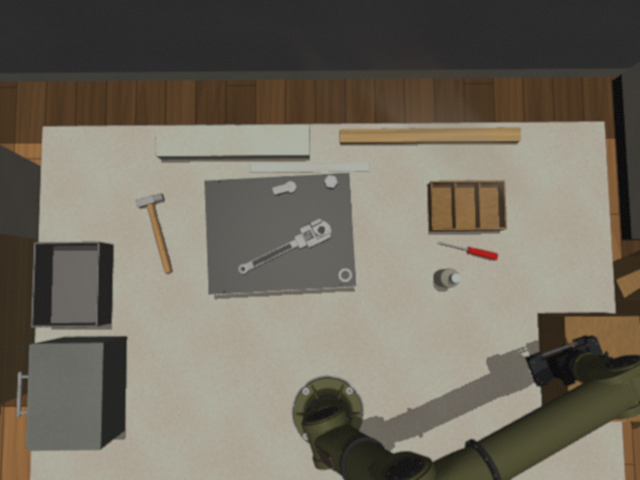

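View pics/scene0.png

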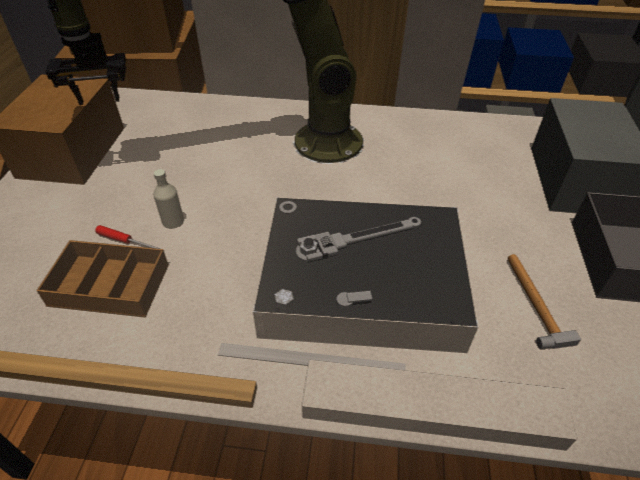

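The top view shows the cabinet at (205-355,175-297), the wrench with its handle end at (243,269) and its head and nut near (318,231). The scene view has the nut at about (309,245) and the handle end at (416,221).

```bash
cat > h.py <<'E'
from cell import env, imaging
import cv2, numpy as np
from scipy.spatial.transform import Rotation as R
def ray(c,uv):
    K=c["camera_matrix"];p=np.linalg.inv(K)@[uv[0],uv[1],1.]
    return R.from_euler('xyz',c["attitude"],degrees=True).apply([p[0],-p[1],-p[2]])
def cast(c,uv,z):
    d=ray(c,uv);return c["position"]+d*(z-c["position"][2])/d[2]
def proj(c,P):
    q=R.from_euler('xyz',c["attitude"],degrees=True).inv().apply(np.asarray(P)-c["position"])
    v=c["camera_matrix"]@[q[0],-q[1],-q[2]];return v[:2]/v[2]
def tri(c1,u1,c2,u2):
    A=[];b=[]
    for c,u in((c1,u1),(c2,u2)):
        d=ray(c,u);d/=np.linalg.norm(d);M=np.eye(3)-np.outer(d,d);A.append(M);b.append(M@c["position"])
    return np.linalg.lstsq(np.vstack(A),np.hstack(b),rcond=None)[0]
def totool(o,P,frame=True):
    r=R.from_euler('xyz',o["tool_rot"],degrees=True);return r.inv().apply(np.asarray(P)-o["tool_pos"])
E
python3 - <<'E'
from h import *
c=imaging.get_calibration("top");s=imaging.get_calibration("scene")
for n,a,b in(("nut",(319,230),(309,245)),("hend",(243,269),(416,221))):
    print(n,tri(c,a,s,b),cast(c,a,.114),cast(s,b,.114))
N=cast(c,(319,230),.12);H=cast(c,(243,269),.114)
x=(N-H)[:2];print(np.linalg.norm(x),np.degrees(np.arctan2(x[1],x[0])))
for uv in((205,181),(350,175),(355,287),(209,295)):print(cast(c,uv,.1))
o=env.get_obs();w=imaging.get_calibration("wrist")
r=R.from_euler('xyz',o["tool_rot"],degrees=True)
print("cam in tool",r.inv().apply(w["position"]-o["tool_pos"]),(r.inv()*R.from_euler('xyz',w["attitude"],degrees=True)).as_euler('xyz',degrees=True))
print(r.as_matrix().round(3))
E
```

```text
nut [0.57540763 0.01940791 0.11645318] [0.57529037 0.02218294 0.114     ] [0.57342852 0.01628011 0.114     ]
hend [0.45816993 0.25890594 0.11045954] [0.4580673  0.25604952 0.114     ] [0.46160986 0.26066334 0.114     ]
0.26130857978020616 -63.49068355881333
[0.73477396 0.37713892 0.1       ]
[ 0.7489708  -0.07720393  0.1       ]
[ 0.39892462 -0.08678005  0.1       ]
[0.37979197 0.36251258 0.1       ]
cam in tool [ 0.06940845 -0.00046624 -0.14364233] [ 1.65204859e+02 -4.04675508e-02  9.00213114e+01]
[[ 0.947  0.32  -0.001]
 [ 0.32  -0.947  0.002]
 [-0.    -0.002 -1.   ]]
```

```bash
python3 -m crank '[{"x":0.02,"y":-0.02,"z":-0.03,"turn":-0.12},{"x":0.06,"y":-0.06,"z":-0.03,"turn":-0.26},{"x":0.10,"y":-0.10,"z":-0.03,"turn":-0.4},{"x":0.14,"y":-0.14,"z":-0.03,"turn":-0.55},{"x":0.18,"y":-0.18,"z":-0.03,"turn":-0.7},{"x":0.22,"y":-0.22,"z":-0.03,"turn":-0.85},{"x":0.26,"y":-0.26,"z":-0.03,"turn":-1.0},{"x":0.30,"y":-0.30,"z":-0.03,"turn":-1.15},{"x":0.34,"y":-0.34,"z":-0.03,"turn":-1.3},{"x":0.38,"y":-0.38,"z":-0.03,"turn":-1.45},{"x":0.42,"y":-0.42,"z":-0.03,"turn":-1.6},{"x":0.46,"y":-0.46,"z":-0.03,"turn":-1.707}]' 0 20; python3 - <<'E'
from h import *
o=env.get_obs();print(o["qpos"],totool(o,[.556,.058,.25]))
E
```

```text
time_s: 1.6
tool_pos: [0.4969, -0.0312, 0.2714]
tool_rot: [-180.0, 0.0, 116.7]
force: [0.8, -0.2, -0.3]
grip_width: 0.0007
grasp_force: 0.0
[ 40.54829998   0.51137458 -39.86518102 100.40505523   0.37179291
  79.19624747  27.28613231] [0.05321586 0.09284407 0.02135658]
```

```bash
python3 -m crank '[{"x":0.018,"y":0.031,"z":0.005},{"x":0.036,"y":0.062,"z":0.01},{"x":0.053,"y":0.093,"z":0.02},{"x":0.053,"y":0.093,"z":0.02},{"x":0.053,"y":0.093,"z":0.02}]'; python3 - <<'E'
from h import *
o=env.get_obs();c=imaging.get_calibration("wrist");im=imaging.read_camera("wrist")
cv2.imwrite("pics/w1.png",im[:,:,::-1]);import pickle;pickle.dump((o,c),open("w1.p","wb"));print(o["qpos"],o["tool_pos"],o["tool_rot"],c["position"],c["attitude"])
E
```

```text
[ 40.54829998   0.51137458 -39.86518102 100.40505523   0.37179291
  79.19624747  27.28613231] [ 0.49692011 -0.0312148   0.27140882] [-1.79988494e+02  3.61818909e-02  1.16671547e+02] [0.46528374 0.03146561 0.41500802] [-1.48009662e+01  1.59616921e-03  2.66499447e+01]invalid input
```

View pics/w1.png

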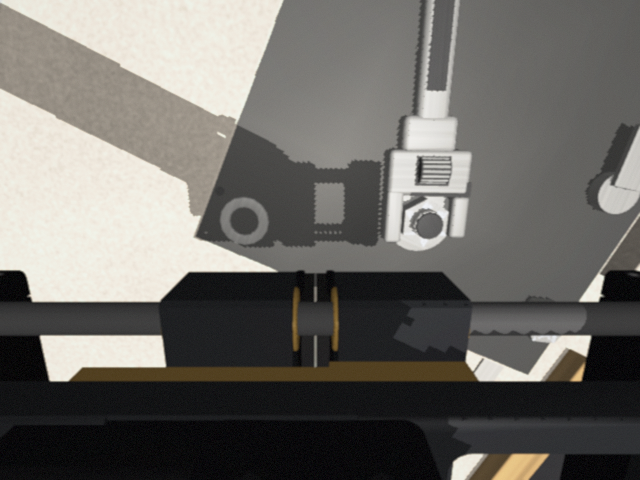

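The picture shows the wrench with its mouth facing down the image: stud at (429,224), worm at (434,171), handle up the image at x≈437. The move was refused because each row needs all four keys.

```bash
python3 - <<'E'
from h import *
import pickle
o,c=pickle.load(open("w1.p","rb"))
im=cv2.imread("pics/w1.png")
cv2.imwrite("pics/w1c.png",cv2.resize(im[90:270,360:520],None,fx=3.3,fy=3.3,interpolation=cv2.INTER_CUBIC))
g=cv2.cvtColor(im,cv2.COLOR_BGR2GRAY)
for r in (5,30,60,85,105):print(r,[int(v) for v in g[r,410:470]][::2])
E
```

```text
5 [114, 114, 117, 115, 115, 100, 68, 75, 114, 149, 172, 197, 145, 90, 91, 91, 90, 91, 92, 87, 93, 94, 139, 184, 167, 118, 111, 108, 111, 108]
30 [116, 116, 119, 116, 109, 72, 78, 116, 154, 177, 194, 132, 95, 91, 94, 95, 94, 94, 91, 95, 96, 163, 186, 146, 111, 113, 110, 111, 111, 110]
60 [120, 120, 108, 79, 70, 83, 126, 162, 193, 204, 107, 95, 94, 94, 96, 97, 96, 92, 96, 116, 190, 176, 117, 114, 113, 114, 113, 111, 110, 111]
85 [122, 124, 100, 68, 84, 129, 170, 195, 191, 105, 98, 94, 98, 98, 98, 95, 93, 94, 139, 188, 159, 119, 116, 117, 116, 116, 117, 115, 116, 115]
105 [125, 96, 66, 74, 114, 166, 197, 222, 231, 229, 226, 226, 226, 224, 222, 219, 216, 213, 194, 156, 118, 118, 118, 118, 115, 116, 116, 116, 116, 116]
```

View pics/w1c.png

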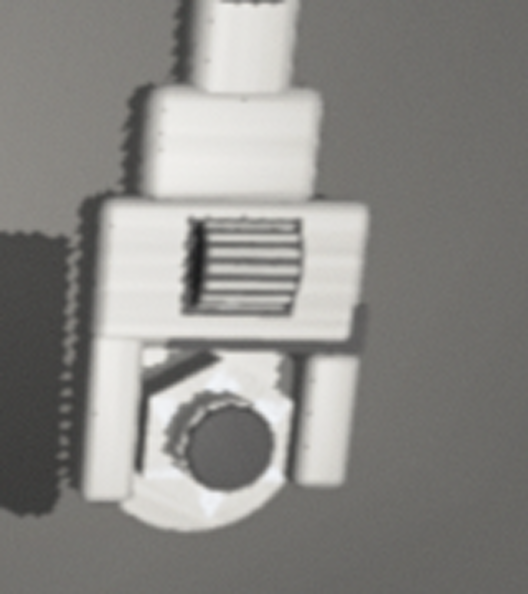

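```bash
python3 -m crank '[{"x":0.018,"y":0.031,"z":0.005,"turn":0},{"x":0.036,"y":0.062,"z":0.01,"turn":0},{"x":0.053,"y":0.093,"z":0.02,"turn":0},{"x":0.053,"y":0.093,"z":0.02,"turn":0},{"x":0.053,"y":0.093,"z":0.02,"turn":0}]'; python3 - <<'E'
from h import *
o=env.get_obs();c=imaging.get_calibration("wrist");im=imaging.read_camera("wrist")
cv2.imwrite("pics/w2.png",im[:,:,::-1]);import pickle;pickle.dump((o,c),open("w2.p","wb"));print(o["qpos"])
for n in("top","scene"):cv2.imwrite(f"pics/{n}2.png",imaging.read_camera(n)[:,:,::-1])
E
```

```text
time_s: 2.28
tool_pos: [0.5558, 0.0552, 0.2511]
tool_rot: [-179.9, 0.0, 116.4]
force: [0.3, -0.8, -0.1]
grip_width: 0.0005
grasp_force: 0.0
[ 31.62526572  11.02063523 -45.06072403  94.24881545   7.97249329
  78.10688404  11.8743878 ]
```

View pics/w2.png

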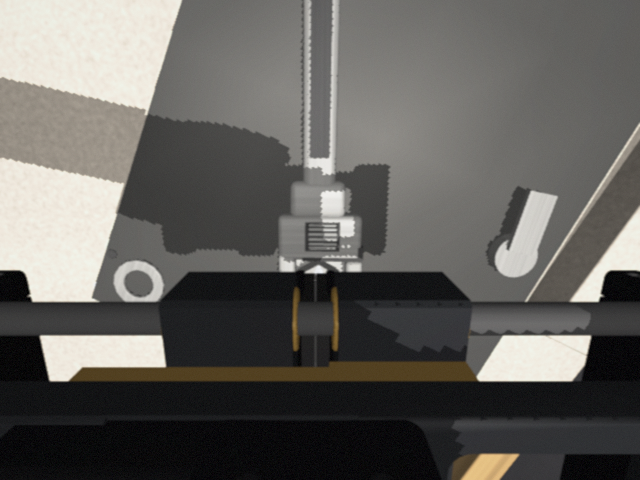

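In this crop the jaws stand loosely around the nut: stud centre at (230,447) and knurled worm at (250,266), which is (429.7,225.5) and (435.8,170.6) in the full image. In the second wrist picture the worm is at (322,237) and the handle runs straight up at x≈320.

```bash
python3 - <<'E'
from h import *
import pickle
o,c=pickle.load(open("w1.p","rb"));o2,c2=pickle.load(open("w2.p","rb"))
print("stud",cast(c,(429.7,225.5),.132),"worm1",cast(c,(435.8,170.6),.1255),"worm2",cast(c2,(322,237),.1255), "tri", tri(c,(435.8,170.6),c2,(322,237)))
# handle edges: gradient in rows, both views
for cc,f,cx in((c,"w1",437),(c2,"w2",320)):
    g=cv2.GaussianBlur(cv2.imread(f"pics/{f}.png",0),(3,3),0).astype(float)
    pts=[]
    for r in range(4,90,3):
        row=g[r,cx-35:cx+35]; ok=np.where(row>155)[0]
        if len(ok)<2: continue
        a=ok[0]+cx-35;b=ok[-1]+cx-35
        pts.append(cast(cc,((a+b)/2,r),.114)[:2])
    pts=np.array(pts);d=cv2.fitLine(pts.astype(np.float32),cv2.DIST_HUBER,0,.01,.01).ravel()
    print(f,len(pts),pts[0],pts[-1],"yaw",np.degrees(np.arctan2(d[1],d[0])),"line pt",d[2:])
print(o2["tool_pos"],o2["tool_rot"])
E
```

```text
stud [0.57725497 0.01609846 0.132     ] worm1 [0.56072678 0.05644367 0.1255    ] worm2 [0.56033627 0.05768668 0.1255    ] tri [0.56105796 0.05688818 0.12317569]
w1 29 [0.50549357 0.1642946 ] [0.53072708 0.11193139] yaw -64.27319 line pt [0.5178424  0.13854758]
w2 29 [0.48651742 0.20412601] [0.51054252 0.15550512] yaw -63.967606 line pt [0.4978961 0.1809999]
[0.55579774 0.05520715 0.25114367] [-1.79921541e+02  5.19747009e-03  1.16440145e+02]
```

```bash
python3 -m crank '[{"x":0.003,"y":0.003,"z":0.03,"turn":0.01},{"x":0.007,"y":0.005,"z":0.06,"turn":0.01},{"x":0.007,"y":0.005,"z":0.09,"turn":0.01},{"x":0.007,"y":0.005,"z":0.102,"turn":0.01},{"x":0.007,"y":0.005,"z":0.102,"turn":0.01}]'; python3 -m crank '[{"x":0,"y":0,"z":0.001,"turn":0},{"x":0,"y":0,"z":0.002,"turn":0},{"x":0,"y":0,"z":0.002,"turn":0}]'
```

```text
time_s: 3.05
tool_pos: [0.5573, 0.0639, 0.1494]
tool_rot: [-180.0, 0.0, 115.8]
force: [-0.8, -0.9, 0.7]
grip_width: 0.0004
grasp_force: 0.0
time_s: 3.42
tool_pos: [0.5579, 0.0646, 0.1481]
tool_rot: [180.0, 0.0, 115.9]
force: [-0.1, 0.3, -0.1]
grip_width: 0.0006
grasp_force: 0.0
```

Tip at 0.129; creeping down.

```bash
python3 -m crank '[{"x":0,"y":0,"z":0.001,"turn":0},{"x":0,"y":0,"z":0.002,"turn":0},{"x":0,"y":0,"z":0.002,"turn":0}]'; python3 -m crank '[{"x":0,"y":0,"z":0.0007,"turn":0},{"x":0,"y":0,"z":0.0007,"turn":0}]'
```

```text
time_s: 3.8
tool_pos: [0.5576, 0.0646, 0.1456]
tool_rot: [180.0, 0.0, 115.9]
force: [-0.2, 0.2, -0.7]
grip_width: 0.0007
grasp_force: 0.2
time_s: 4.05
tool_pos: [0.5577, 0.0646, 0.1454]
tool_rot: [180.0, 0.0, 115.9]
force: [-2.1, -0.4, 4.7]
grip_width: 0.0004
grasp_force: 2.3
```

```bash
python3 -m crank '[{"x":0,"y":0,"z":0.0004,"turn":0},{"x":0,"y":0,"z":0.0004,"turn":0}]'; python3 -m crank '[{"x":-0.0015,"y":0,"z":0,"turn":0},{"x":-0.003,"y":0,"z":0,"turn":0}]'
```

```text
time_s: 4.3
tool_pos: [0.5577, 0.0647, 0.1453]
tool_rot: [180.0, 0.0, 115.9]
force: [-2.8, -0.2, 6.7]
grip_width: 0.0007
grasp_force: 3.5
time_s: 4.55
tool_pos: [0.5581, 0.0639, 0.1453]
tool_rot: [-180.0, -0.1, 116.0]
force: [-4.8, 2.7, 9.2]
grip_width: 0.0001
grasp_force: 4.6
```

```bash
python3 -m crank '[{"x":-0.0015,"y":0,"z":0,"turn":0},{"x":-0.003,"y":0,"z":0,"turn":0},{"x":-0.003,"y":0,"z":0,"turn":0}]'
```

```text
time_s: 4.92
tool_pos: [0.5596, 0.0608, 0.1455]
tool_rot: [-180.0, -0.1, 116.0]
force: [-4.6, 1.8, 9.9]
grip_width: 0.0003
grasp_force: 4.9
```

```bash
python3 -m crank '[{"x":-0.002,"y":0,"z":-0.0001,"turn":0},{"x":-0.004,"y":0,"z":-0.0003,"turn":0}]';  python3 -m crank '[{"x":-0.002,"y":0,"z":-0.0001,"turn":0},{"x":-0.004,"y":0,"z":-0.0003,"turn":0},{"x":-0.004,"y":0,"z":-0.0003,"turn":0}]'
```

```text
time_s: 5.18
tool_pos: [0.5612, 0.0573, 0.1457]
tool_rot: [-180.0, -0.1, 116.0]
force: [-5.4, 2.0, 7.7]
grip_width: 0.0001
grasp_force: 4.2
time_s: 5.55
tool_pos: [0.5632, 0.0533, 0.1457]
tool_rot: [-180.0, -0.1, 115.9]
force: [-4.0, 1.3, 7.5]
grip_width: 0.0006
grasp_force: 3.7
```

```bash
python3 -m crank '[{"x":-0.002,"y":0,"z":0,"turn":0},{"x":-0.003,"y":0,"z":0,"turn":0},{"x":-0.003,"y":0,"z":0,"turn":0}]';  python3 -m crank '[{"x":0,"y":0,"z":-0.002,"turn":0},{"x":0.004,"y":0,"z":-0.004,"turn":0},{"x":0.015,"y":0,"z":-0.004,"turn":0},{"x":0.015,"y":0,"z":-0.003,"turn":0},{"x":0.015,"y":0,"z":-0.0015,"turn":0},{"x":0.015,"y":0,"z":-0.0003,"turn":0},{"x":0.015,"y":0,"z":-0.0003,"turn":0}]'
```

```text
time_s: 5.92
tool_pos: [0.5645, 0.0506, 0.1457]
tool_rot: [-180.0, -0.1, 115.9]
force: [-2.5, 2.8, 7.5]
grip_width: 0.0004
grasp_force: 3.6
time_s: 6.8
tool_pos: [0.5585, 0.0626, 0.1457]
tool_rot: [-180.0, 0.0, 115.9]
force: [-1.8, -0.1, 5.8]
grip_width: 0.0003
grasp_force: 2.2
```

```bash
python3 -m crank '[{"x":-0.002,"y":0,"z":0.0002,"turn":0},{"x":-0.004,"y":0,"z":0.0003,"turn":0},{"x":-0.005,"y":0,"z":0.0003,"turn":0}]';  python3 -m crank '[{"x":-0.002,"y":0,"z":0.0001,"turn":0},{"x":-0.004,"y":0,"z":0.0002,"turn":0}]'
```

```text
time_s: 7.18
tool_pos: [0.5602, 0.0592, 0.1456]
tool_rot: [-180.0, -0.1, 115.9]
force: [-4.4, 2.2, 6.0]
grip_width: 0.0006
grasp_force: 3.2
time_s: 7.42
tool_pos: [0.5619, 0.0557, 0.1453]
tool_rot: [-180.0, -0.1, 115.9]
force: [-4.0, 1.8, 6.4]
grip_width: 0.0005
grasp_force: 3.2
```

```bash
python3 -m crank '[{"x":-0.002,"y":0,"z":0.0003,"turn":0},{"x":-0.004,"y":0,"z":0.0006,"turn":0}]';  python3 -m crank '[{"x":-0.0015,"y":0,"z":0.0002,"turn":0},{"x":-0.003,"y":0,"z":0.0004,"turn":0},{"x":-0.003,"y":0,"z":0.0004,"turn":0}]'
```

```text
time_s: 7.68
tool_pos: [0.5636, 0.052, 0.145]
tool_rot: [-180.0, -0.1, 115.9]
force: [-3.9, 0.7, 8.5]
grip_width: 0.0005
grasp_force: 4.2
time_s: 8.05
tool_pos: [0.5651, 0.049, 0.1447]
tool_rot: [-180.0, -0.0, 115.9]
force: [-3.5, 1.1, 7.2]
grip_width: 0.0002
grasp_force: 4.1
```

```bash
python3 -m crank '[{"x":0,"y":0,"z":-0.002,"turn":0},{"x":0.004,"y":0,"z":-0.004,"turn":0},{"x":0.016,"y":0,"z":-0.004,"turn":0},{"x":0.016,"y":0,"z":-0.003,"turn":0},{"x":0.016,"y":0,"z":-0.0015,"turn":0},{"x":0.016,"y":0,"z":-0.0002,"turn":0},{"x":0.016,"y":0,"z":-0.0002,"turn":0}]';  python3 -m crank '[{"x":-0.002,"y":0,"z":0.0002,"turn":0},{"x":-0.004,"y":0,"z":0.0005,"turn":0},{"x":-0.004,"y":0,"z":0.0005,"turn":0}]'
```

```text
time_s: 8.93
tool_pos: [0.5585, 0.0628, 0.1447]
tool_rot: [-180.0, 0.0, 115.9]
force: [-2.5, 0.1, 6.0]
grip_width: 0.0008
grasp_force: 2.7
time_s: 9.3
tool_pos: [0.5599, 0.0598, 0.1445]
tool_rot: [-180.0, -0.0, 115.9]
force: [-4.2, 1.7, 6.5]
grip_width: 0.0003
grasp_force: 3.7
```

```bash
python3 -m crank '[{"x":-0.002,"y":0,"z":0.0003,"turn":0},{"x":-0.004,"y":0,"z":0.0005,"turn":0}]';  python3 -m crank '[{"x":-0.002,"y":0,"z":0.0002,"turn":0},{"x":-0.004,"y":0,"z":0.0003,"turn":0}]'
```

```text
time_s: 9.55
tool_pos: [0.5615, 0.0566, 0.1441]
tool_rot: [-180.0, -0.1, 115.9]
force: [-4.5, 1.5, 8.9]
grip_width: 0.0005
grasp_force: 4.4
time_s: 9.8
tool_pos: [0.5632, 0.0532, 0.1439]
tool_rot: [-180.0, -0.1, 115.9]
force: [-4.2, 2.1, 8.7]
grip_width: 0.0002
grasp_force: 4.5
```

```bash
python3 -m crank '[{"x":-0.002,"y":0,"z":0.0001,"turn":0},{"x":-0.004,"y":0,"z":0.0002,"turn":0},{"x":-0.004,"y":0,"z":0.0002,"turn":0}]'; python3 -m crank '[{"x":0,"y":0,"z":-0.002,"turn":0},{"x":0.004,"y":0,"z":-0.004,"turn":0},{"x":0.016,"y":0,"z":-0.004,"turn":0},{"x":0.016,"y":0,"z":-0.003,"turn":0},{"x":0.016,"y":0,"z":-0.0015,"turn":0},{"x":0.016,"y":0,"z":-0.0002,"turn":0},{"x":0.016,"y":0,"z":-0.0002,"turn":0}]';  python3 -m crank '[{"x":-0.002,"y":0,"z":0.0001,"turn":0},{"x":-0.004,"y":0,"z":0.0001,"turn":0}]'
```

```text
time_s: 10.18
tool_pos: [0.565, 0.0494, 0.1437]
tool_rot: [-180.0, -0.1, 115.9]
force: [-4.4, 1.9, 9.3]
grip_width: 0.0006
grasp_force: 4.6
time_s: 11.05
tool_pos: [0.5585, 0.0629, 0.1437]
tool_rot: [-180.0, 0.0, 115.9]
force: [-3.7, -0.4, 7.6]
grip_width: 0.0004
grasp_force: 3.7
time_s: 11.3
tool_pos: [0.5596, 0.0607, 0.1437]
tool_rot: [-180.0, -0.1, 115.9]
force: [-5.2, 1.6, 7.6]
grip_width: 0.0006
grasp_force: 4.5
```

```bash
python3 -m crank '[{"x":-0.002,"y":0,"z":0.0001,"turn":0},{"x":-0.004,"y":0,"z":0.0001,"turn":0}]';  python3 -m crank '[{"x":-0.002,"y":0,"z":0.0,"turn":0},{"x":-0.004,"y":0,"z":0.0,"turn":0}]'
```

```text
time_s: 11.55
tool_pos: [0.5612, 0.0572, 0.1437]
tool_rot: [-180.0, -0.1, 115.9]
force: [-5.9, 3.0, 9.2]
grip_width: 0.0003
grasp_force: 5.1
time_s: 11.8
tool_pos: [0.563, 0.0539, 0.1439]
tool_rot: [-180.0, -0.1, 116.0]
force: [-5.9, 2.7, 10.5]
grip_width: 0.0009
grasp_force: 5.5
```

```bash
python3 -m crank '[{"x":-0.0015,"y":0,"z":-0.0001,"turn":0},{"x":-0.003,"y":0,"z":-0.0001,"turn":0},{"x":-0.003,"y":0,"z":-0.0001,"turn":0}]'; python3 - <<'E'
from h import *
o=env.get_obs();wx=np.array([.437,-.8996,0]);print(o["force"],o["force"]@wx,o["tool_pos"])
E
```

```text
time_s: 12.18
tool_pos: [0.5646, 0.0511, 0.1441]
tool_rot: [-180.0, -0.1, 115.9]
force: [-5.6, 3.3, 10.8]
grip_width: -0.0
grasp_force: 5.4
[-5.60754139  3.27214759 10.75534367] -5.3941195599640555 [0.56456247 0.05114611 0.14412304]
```

```bash
python3 -m crank '[{"x":0,"y":0,"z":-0.002,"turn":0},{"x":0.004,"y":0,"z":-0.004,"turn":0},{"x":0.016,"y":0,"z":-0.004,"turn":0},{"x":0.016,"y":0,"z":-0.003,"turn":0},{"x":0.016,"y":0,"z":-0.0015,"turn":0},{"x":0.016,"y":0,"z":-0.0002,"turn":0},{"x":0.016,"y":0,"z":-0.0002,"turn":0}]';  python3 -m crank '[{"x":-0.002,"y":0,"z":-0.0001,"turn":0},{"x":-0.004,"y":0,"z":-0.0002,"turn":0}]';python3 -m crank '[{"x":-0.002,"y":0,"z":-0.0001,"turn":0},{"x":-0.004,"y":0,"z":-0.0001,"turn":0}]'
```

```text
time_s: 13.05
tool_pos: [0.558, 0.0641, 0.1441]
tool_rot: [-180.0, 0.0, 115.9]
force: [-4.6, 0.5, 8.8]
grip_width: 0.0006
grasp_force: 4.7
time_s: 13.3
tool_pos: [0.559, 0.0621, 0.1443]
tool_rot: [-180.0, -0.1, 116.0]
force: [-6.2, 3.8, 10.2]
grip_width: 0.0004
grasp_force: 5.2
time_s: 13.55
tool_pos: [0.5606, 0.059, 0.1446]
tool_rot: [-180.0, -0.2, 116.0]
force: [-6.5, 4.2, 11.8]
grip_width: 0.0004
grasp_force: 6.0
```

```bash
python3 -m crank '[{"x":0,"y":0,"z":-0.003,"turn":0},{"x":0,"y":0,"z":-0.012,"turn":0},{"x":-0.03,"y":0,"z":-0.04,"turn":0},{"x":-0.055,"y":0,"z":-0.065,"turn":0},{"x":-0.055,"y":0,"z":-0.065,"turn":0},{"x":-0.055,"y":0,"z":-0.065,"turn":0}]'; python3 - <<'E'
from h import *
import pickle
o=env.get_obs();c=imaging.get_calibration("wrist");im=imaging.read_camera("wrist")[:,:,::-1]
pickle.dump((o,c),open("w3.p","wb"));cv2.imwrite("pics/w3.png",im)
u,v=map(int,proj(c,[.5773,.0161,.125]));print(u,v)
y0=max(0,v-110);x0=max(0,u-80);print(x0,y0)
cv2.imwrite("pics/w3c.png",cv2.resize(im[y0:v+60,x0:u+80],None,fx=3.5,fy=3.5,interpolation=cv2.INTER_CUBIC))
E
```

```text
time_s: 14.3
tool_pos: [0.5848, 0.0078, 0.2073]
tool_rot: [-179.9, -0.1, 115.9]
force: [0.2, 0.4, 0.4]
grip_width: 0.0005
grasp_force: 0.0
310 238
230 128
```

View pics/w3c.png

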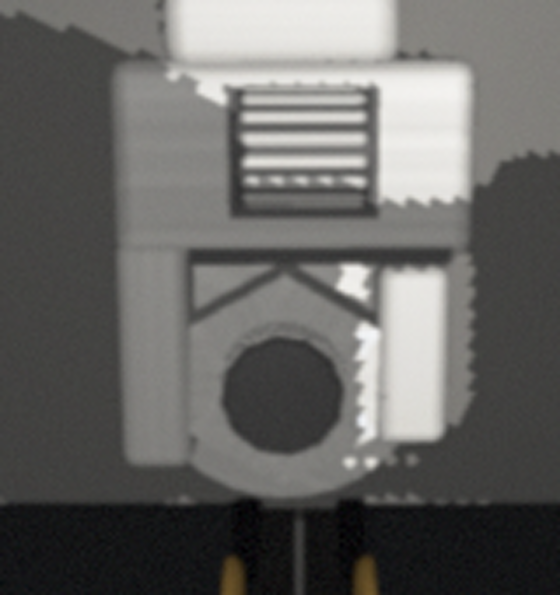

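The crop shows the fixed jaw's inner face at x≈188, the nut's flats at about 190 and 378, and the moving jaw's inner face at about 382. The gap is almost gone.

```bash
python3 - <<'E'
from h import *
import pickle
o,c=pickle.load(open("w3.p","rb"))
f=lambda x,y:(230+x/3.5,128+y/3.5)
a=cast(c,f(188,420),.116);b=cast(c,f(383,420),.116);print("mouth",np.linalg.norm(a-b))
a=cast(c,f(190,390),.120);b=cast(c,f(378,390),.120);print("nut",np.linalg.norm(a-b))
print("stud",cast(c,f(283,393),.132))
g=cv2.imread("pics/w3.png",0)
for r in (245,250,254):print(r,list(g[r,276:288]),list(g[r,328:348]))
# head/handle axis 
pts=[]
for r in range(6,90,3):
    row=g[r,280:360];
    pts.append((r,np.where(np.abs(np.diff(row.astype(int)))>25)[0][[0,-1]]+280 if (np.abs(np.diff(row.astype(int)))>25).any() else None))
print([(r,list(p)) for r,p in pts if p is not None][::3])
E
```

```text
mouth 0.038212200074307104
nut 0.03598526991275824
stud [0.57731122 0.0166133  0.132     ]
245 [np.uint8(127), np.uint8(129), np.uint8(130), np.uint8(130), np.uint8(127), np.uint8(122), np.uint8(115), np.uint8(114), np.uint8(121), np.uint8(126), np.uint8(128), np.uint8(128)] [np.uint8(120), np.uint8(126), np.uint8(124), np.uint8(125), np.uint8(142), np.uint8(184), np.uint8(219), np.uint8(224), np.uint8(221), np.uint8(194), np.uint8(167), np.uint8(175), np.uint8(190), np.uint8(202), np.uint8(211), np.uint8(217), np.uint8(217), np.uint8(218), np.uint8(217), np.uint8(218)]
250 [np.uint8(125), np.uint8(129), np.uint8(128), np.uint8(128), np.uint8(126), np.uint8(120), np.uint8(115), np.uint8(116), np.uint8(123), np.uint8(131), np.uint8(130), np.uint8(130)] [np.uint8(127), np.uint8(126), np.uint8(122), np.uint8(126), np.uint8(140), np.uint8(166), np.uint8(207), np.uint8(229), np.uint8(224), np.uint8(187), np.uint8(156), np.uint8(172), np.uint8(188), np.uint8(202), np.uint8(210), np.uint8(216), np.uint8(217), np.uint8(216), np.uint8(216), np.uint8(218)]
254 [np.uint8(127), np.uint8(127), np.uint8(127), np.uint8(127), np.uint8(125), np.uint8(122), np.uint8(115), np.uint8(108), np.uint8(93), np.uint8(90), np.uint8(107), np.uint8(120)] [np.uint8(127), np.uint8(125), np.uint8(127), np.uint8(141), np.uint8(170), np.uint8(181), np.uint8(166), np.uint8(143), np.uint8(131), np.uint8(123), np.uint8(123), np.uint8(127), np.uint8(127), np.uint8(127), np.uint8(126), np.uint8(119), np.uint8(110), np.uint8(107), np.uint8(107), np.uint8(107)]
[(6, [np.int64(297), np.int64(324)]), (15, [np.int64(290), np.int64(324)]), (24, [np.int64(290), np.int64(324)]), (33, [np.int64(290), np.int64(323)]), (42, [np.int64(290), np.int64(323)]), (51, [np.int64(290), np.int64(323)]), (60, [np.int64(291), np.int64(324)]), (69, [np.int64(291), np.int64(292)]), (78, [np.int64(291), np.int64(291)]), (87, [np.int64(291), np.int64(292)])]
```

```bash
python3 -m crank '[{"x":0.03,"y":0,"z":0.025,"turn":0},{"x":0.06,"y":0,"z":0.05,"turn":0},{"x":0.06,"y":0,"z":0.060,"turn":0},{"x":0.06,"y":0,"z":0.063,"turn":0},{"x":0.06,"y":0,"z":0.0645,"turn":0},{"x":0.06,"y":0,"z":0.0646,"turn":0}]';  python3 -m crank '[{"x":-0.002,"y":0,"z":-0.0001,"turn":0},{"x":-0.004,"y":0,"z":-0.0002,"turn":0}]';python3 -m crank '[{"x":-0.002,"y":0,"z":-0.0002,"turn":0},{"x":-0.004,"y":0,"z":-0.0003,"turn":0}]'
```

```text
time_s: 15.1
tool_pos: [0.5575, 0.0627, 0.1447]
tool_rot: [-179.8, -0.2, 115.9]
force: [-8.5, 3.0, 11.3]
grip_width: 0.0002
grasp_force: 5.7
time_s: 15.35
tool_pos: [0.559, 0.0596, 0.145]
tool_rot: [-179.8, -0.2, 116.0]
force: [-10.8, 5.5, 12.2]
grip_width: 0.0002
grasp_force: 5.8
time_s: 15.6
tool_pos: [0.5605, 0.0568, 0.1452]
tool_rot: [-179.8, -0.3, 116.0]
force: [-9.5, 5.3, 11.5]
grip_width: 0.0004
grasp_force: 5.8
```

```bash
python3 -m crank '[{"x":0,"y":0,"z":-0.003,"turn":0},{"x":0,"y":0,"z":-0.015,"turn":0},{"x":0.04,"y":-0.002,"z":-0.05,"turn":0},{"x":0.08,"y":-0.002,"z":-0.08,"turn":0},{"x":0.08,"y":-0.002,"z":-0.08,"turn":0},{"x":0.08,"y":-0.002,"z":-0.08,"turn":0}]' 0.06; python3 - <<'E'
from h import *
import pickle
o=env.get_obs();c=imaging.get_calibration("wrist");im=imaging.read_camera("wrist")[:,:,::-1]
pickle.dump((o,c),open("w4.p","wb"));cv2.imwrite("pics/w4.png",im)
print(o["tool_pos"],o["tool_rot"])
E
```

```text
time_s: 16.35
tool_pos: [0.5266, 0.1236, 0.2243]
tool_rot: [180.0, 0.1, 115.8]
force: [0.2, 0.4, -0.2]
grip_width: 0.0521
grasp_force: 0.0
[0.52664107 0.12364766 0.22432066] [1.79980701e+02 9.16950940e-02 1.15833362e+02]
```

View pics/w4.png

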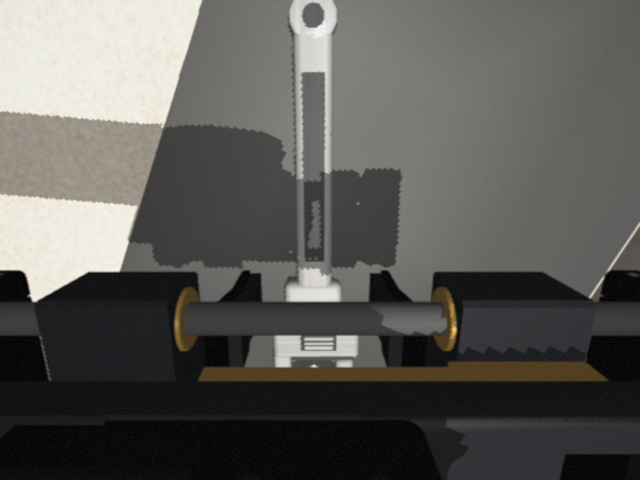

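The handle end's hole is at (313,14) and the handle's lower end near (314.5,272). The fingers are open on either side of the head.

```bash
python3 - <<'E'
from h import *
import pickle
o,c=pickle.load(open("w4.p","rb"))
g=cv2.imread("pics/w4.png",0)
def blob(g,x,y,w,t):
    s=g[y-w:y+w,x-w:x+w];n,l,st,ce=cv2.connectedComponentsWithStats((s<t).astype(np.uint8));k=l[w,w];return ce[k]+[x-w,y-w],st[k]
h,st=blob(g,313,14,13,130);print(h,st)
P=cast(c,h,.114);print("hole",P)
pts=[]
for r in range(80,165,4):
    row=g[r,285:345].astype(int);ok=np.where((row>150))[0]+285
    if r in(80,120,160):print(r,list(row[5:50:2]))
    pts.append((r,ok[0],ok[-1]))
print(pts[::5])
for a in((313.2,14),(313,100),(314,160),(314.5,272)):print(a,cast(c,a,.114))
s=np.array([.5773,.0164]);v=s-P[:2];print("len",np.linalg.norm(v),"yaw to stud",np.degrees(np.arctan2(v[1],v[0])))
hm=cast(c,(314,165),.114);print(totool(o,P))
for d in(.19,):
    M=P[:2]+ (np.linalg.norm(v)-d)*v/np.linalg.norm(v);print("mid",M,totool(o,[*M,.107]))
E
```

```text
[312.62899263  14.68796069] [  2   2  22  24 407]
hole [0.46032254 0.25711936 0.114     ]
80 [np.int64(125), np.int64(122), np.int64(99), np.int64(156), np.int64(178), np.int64(182), np.int64(118), np.int64(103), np.int64(102), np.int64(100), np.int64(102), np.int64(102), np.int64(104), np.int64(104), np.int64(104), np.int64(104), np.int64(103), np.int64(142), np.int64(212), np.int64(195), np.int64(171), np.int64(128), np.int64(126)]
120 [np.int64(126), np.int64(126), np.int64(109), np.int64(136), np.int64(168), np.int64(179), np.int64(168), np.int64(102), np.int64(104), np.int64(105), np.int64(104), np.int64(107), np.int64(106), np.int64(107), np.int64(107), np.int64(110), np.int64(108), np.int64(137), np.int64(207), np.int64(194), np.int64(165), np.int64(124), np.int64(126)]
160 [np.int64(128), np.int64(129), np.int64(106), np.int64(119), np.int64(164), np.int64(167), np.int64(134), np.int64(107), np.int64(103), np.int64(104), np.int64(107), np.int64(106), np.int64(108), np.int64(108), np.int64(107), np.int64(110), np.int64(107), np.int64(159), np.int64(207), np.int64(191), np.int64(163), np.int64(125), np.int64(124)]
[(80, np.int64(296), np.int64(330)), (100, np.int64(297), np.int64(330)), (120, np.int64(297), np.int64(330)), (140, np.int64(297), np.int64(330)), (160, np.int64(298), np.int64(330))]
(313.2, 14) [0.46047969 0.25762307 0.114     ]
(313, 100) [0.48246052 0.21172814 0.114     ]
(314, 160) [0.50008221 0.17676951 0.114     ]
(314.5, 272) [0.53636133 0.10250599 0.114     ]
len 0.26763694805455285 yaw to stud -64.08258710588444
[ 0.14920825 -0.00156709  0.11008149]
mid [0.49425572 0.18729075] [ 0.07158269 -0.0014556   0.11720577]
```

```bash
python3 -m crank '[{"x":0.036,"y":-0.0015,"z":0.02,"turn":0},{"x":0.0716,"y":-0.0015,"z":0.05,"turn":0},{"x":0.0716,"y":-0.0015,"z":0.08,"turn":0},{"x":0.0716,"y":-0.0015,"z":0.095,"turn":0},{"x":0.0716,"y":-0.0015,"z":0.101,"turn":0},{"x":0.0716,"y":-0.0015,"z":0.101,"turn":0}]' 0.06; python3 -m crank '[{"x":0,"y":0,"z":0,"turn":0},{"x":0,"y":0,"z":0,"turn":0},{"x":0,"y":0,"z":0,"turn":0}]' 0.034 5
```

```text
time_s: 17.15
tool_pos: [0.494, 0.1879, 0.1231]
tool_rot: [-180.0, -0.0, 115.8]
force: [0.2, 0.4, 1.1]
grip_width: 0.0599
grasp_force: 0.0
time_s: 17.52
tool_pos: [0.4937, 0.1886, 0.1235]
tool_rot: [180.0, 0.0, 115.9]
force: [-0.3, 0.5, 0.4]
grip_width: 0.0387
grasp_force: 0.0
```

```bash
python3 -m crank '[{"x":0,"y":0.001,"z":0,"turn":0},{"x":0,"y":0.002,"z":0,"turn":0},{"x":0,"y":0.003,"z":0,"turn":0},{"x":0,"y":0.003,"z":0,"turn":0}]';python3 -m crank '[{"x":0,"y":0.001,"z":0,"turn":0},{"x":0,"y":0.002,"z":0,"turn":0},{"x":0,"y":0.002,"z":0,"turn":0}]'
```

```text
time_s: 18.02
tool_pos: [0.4962, 0.19, 0.123]
tool_rot: [-180.0, -0.0, 115.9]
force: [0.2, 0.0, 0.1]
grip_width: 0.0342
grasp_force: 0.0
time_s: 18.4
tool_pos: [0.4976, 0.1907, 0.1229]
tool_rot: [-179.9, 0.0, 115.9]
force: [-1.7, -0.3, 1.6]
grip_width: 0.0341
grasp_force: 0.8
```

```bash
python3 -m crank '[{"x":-0.0003,"y":0.0067,"z":0,"turn":0.035},{"x":-0.0009,"y":0.0133,"z":0,"turn":0.07},{"x":-0.0016,"y":0.02,"z":0,"turn":0.105},{"x":-0.0026,"y":0.0266,"z":0,"turn":0.14},{"x":-0.0039,"y":0.0332,"z":0,"turn":0.1745},{"x":-0.0053,"y":0.0397,"z":0,"turn":0.2094}]'; python3 -m crank '[{"x":-0.0003,"y":0.0067,"z":0,"turn":0.035},{"x":-0.0009,"y":0.0133,"z":0,"turn":0.07},{"x":-0.0016,"y":0.02,"z":0,"turn":0.105},{"x":-0.0026,"y":0.0266,"z":0,"turn":0.14},{"x":-0.0039,"y":0.0332,"z":0,"turn":0.1745},{"x":-0.0053,"y":0.0397,"z":0,"turn":0.2094}]'; python3 - <<'E'
from h import *
o=env.get_obs();print(o["force"],totool(o,[.5773,.0164,.12]))
E
```

```text
time_s: 19.15
tool_pos: [0.5342, 0.203, 0.1226]
tool_rot: [-179.7, 0.1, 103.9]
force: [-5.2, -2.4, 3.3]
grip_width: 0.0338
grasp_force: 2.9
time_s: 19.9
tool_pos: [0.5739, 0.2079, 0.1226]
tool_rot: [-179.7, 0.1, 91.9]
force: [-6.4, -1.3, 2.6]
grip_width: 0.0338
grasp_force: 2.8
[-6.38528161 -1.34778597  2.64420991] [-0.19148202 -0.00287406  0.00281769]
```

```bash
python3 -m crank '[{"x":-0.0003,"y":0.0067,"z":0,"turn":0.035},{"x":-0.0009,"y":0.0133,"z":0,"turn":0.07},{"x":-0.0016,"y":0.02,"z":0,"turn":0.105},{"x":-0.0026,"y":0.0266,"z":0,"turn":0.14},{"x":-0.0039,"y":0.0332,"z":0,"turn":0.1745},{"x":-0.0053,"y":0.0397,"z":0,"turn":0.2094}]'; python3 -m crank '[{"x":-0.0003,"y":0.0067,"z":0,"turn":0.035},{"x":-0.0009,"y":0.0133,"z":0,"turn":0.07},{"x":-0.0016,"y":0.02,"z":0,"turn":0.105},{"x":-0.0026,"y":0.0266,"z":0,"turn":0.14},{"x":-0.0026,"y":0.0266,"z":0,"turn":0.14},{"x":-0.0026,"y":0.0266,"z":0,"turn":0.14}]'; python3 - <<'E'
from h import *
import pickle
o=env.get_obs();c=imaging.get_calibration("wrist");im=imaging.read_camera("wrist")[:,:,::-1]
pickle.dump((o,c),open("w5.p","wb"));cv2.imwrite("pics/w5.png",im)
print(o["force"],totool(o,[.5773,.0164,.12]))
E
```

```text
time_s: 20.65
tool_pos: [0.6137, 0.2045, 0.1227]
tool_rot: [-179.8, 0.1, 79.9]
force: [-5.2, 0.4, 2.9]
grip_width: 0.0343
grasp_force: 2.7
time_s: 21.4
tool_pos: [0.6407, 0.1974, 0.1227]
tool_rot: [-179.9, -0.0, 72.0]
force: [-3.1, 1.3, 0.5]
grip_width: 0.0341
grasp_force: 1.6
[-3.09423111  1.25250169  0.52208429] [-0.1917012  -0.00418879  0.0026566 ]
```

```bash
python3 -m crank '[{"x":-0.0001,"y":0.0025,"z":0,"turn":0.013},{"x":-0.0002,"y":0.005,"z":0,"turn":0.026},{"x":-0.0002,"y":0.005,"z":0,"turn":0.026},{"x":-0.0002,"y":0.005,"z":0,"turn":0.026}]'; python3 -m crank '[{"x":0,"y":-0.002,"z":0,"turn":0},{"x":0,"y":-0.004,"z":0,"turn":0},{"x":0,"y":-0.004,"z":0,"turn":0}]' 0.05; python3 -m crank '[{"x":0,"y":0,"z":-0.01,"turn":0},{"x":0,"y":0,"z":-0.03,"turn":0},{"x":-0.04,"y":0,"z":-0.07,"turn":0},{"x":-0.07,"y":0,"z":-0.1,"turn":0},{"x":-0.07,"y":0,"z":-0.1,"turn":0},{"x":-0.07,"y":0,"z":-0.1,"turn":0}]'; python3 - <<'E'
from h import *
import pickle
o=env.get_obs();c=imaging.get_calibration("wrist");im=imaging.read_camera("wrist")[:,:,::-1]
pickle.dump((o,c),open("w6.p","wb"));cv2.imwrite("pics/w6.png",im)
g=im[:,:,1]
for r in range(4,40,3):
    ok=np.where(g[r,270:370]<130)[0]
pts=[]
for r in range(80,165,4):
    ok=np.where(g[r,270:370]>150)[0]+270;pts.append((r,ok[0],ok[-1]))
print(pts[::4],o["tool_pos"],o["tool_rot"])
P=[cast(c,((a+b)/2,r),.114)[:2] for r,a,b in pts];d=cv2.fitLine(np.array(P,np.float32),cv2.DIST_HUBER,0,.01,.01).ravel();print(np.degrees(np.arctan2(d[1],d[0])))
E
```

```text
time_s: 21.95
tool_pos: [0.6464, 0.1946, 0.1231]
tool_rot: [180.0, 0.0, 70.4]
force: [-1.5, 2.1, -1.4]
grip_width: 0.034
grasp_force: 1.1
time_s: 22.32
tool_pos: [0.6426, 0.1958, 0.1233]
tool_rot: [179.9, 0.0, 70.4]
force: [-0.2, -0.9, 0.1]
grip_width: 0.0484
grasp_force: 0.0
time_s: 23.08
tool_pos: [0.6188, 0.131, 0.2236]
tool_rot: [180.0, -0.0, 70.4]
force: [0.2, -0.3, -0.0]
grip_width: 0.0502
grasp_force: 0.0
[(80, np.int64(299), np.int64(332)), (96, np.int64(299), np.int64(333)), (112, np.int64(299), np.int64(333)), (128, np.int64(300), np.int64(333)), (144, np.int64(300), np.int64(333)), (160, np.int64(300), np.int64(332))] [0.61882676 0.13100495 0.22364392] [ 1.79962143e+02 -4.68450925e-02  7.04173277e+01]
70.49665
```

View pics/w6.png

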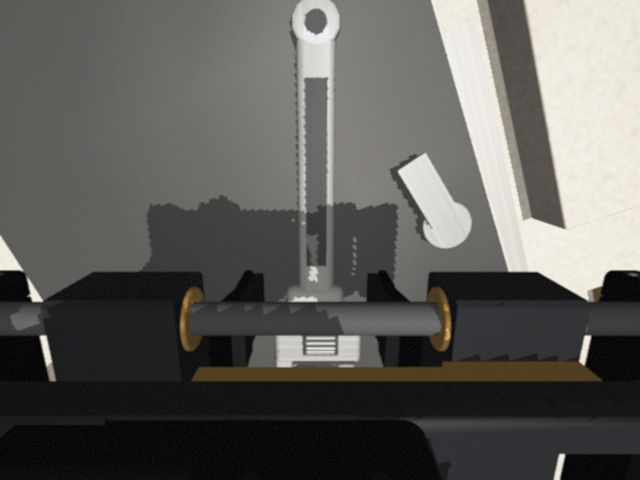

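The wrench yaw is now about -109.5°, so it has turned about 45.5°. Next I check the mouth close up.

```bash
python3 -m crank '[{"x":-0.04,"y":0,"z":0,"turn":0},{"x":-0.08,"y":0,"z":0,"turn":0},{"x":-0.12,"y":0,"z":0.02,"turn":0},{"x":-0.15,"y":0,"z":0.04,"turn":0},{"x":-0.15,"y":0,"z":0.045,"turn":0},{"x":-0.15,"y":0,"z":0.045,"turn":0},{"x":-0.15,"y":0,"z":0.045,"turn":0}]' 0; python3 - <<'E'
from h import *
import pickle
o=env.get_obs();c=imaging.get_calibration("wrist");im=imaging.read_camera("wrist")[:,:,::-1]
pickle.dump((o,c),open("w7.p","wb"));cv2.imwrite("pics/w7.png",im)
u,v=map(int,proj(c,[.5773,.0164,.125]));print(u,v)
cv2.imwrite("pics/w7c.png",cv2.resize(im[max(0,v-100):v+65,u-70:u+70],None,fx=3.6,fy=3.6,interpolation=cv2.INTER_CUBIC))
E
```

```text
time_s: 24.0
tool_pos: [0.5691, -0.0088, 0.1785]
tool_rot: [180.0, -0.1, 70.6]
force: [-0.1, -0.4, 0.1]
grip_width: 0.0006
grasp_force: 0.0
314 223
```

View pics/w7c.png

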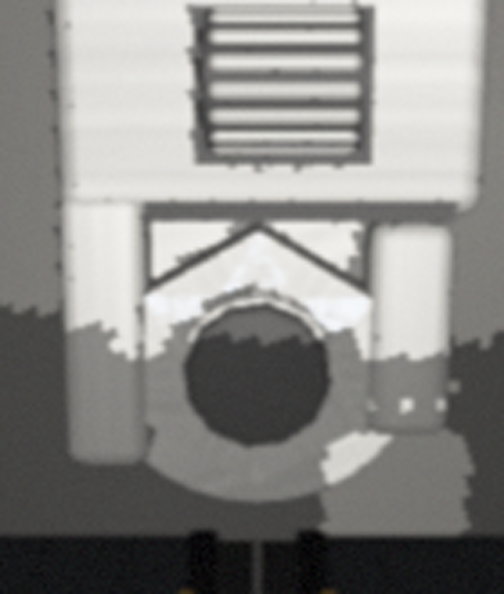

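The jaws' inner faces (x≈142 and 370 in the crop) meet both of the nut's flats (145 and 370). The hexagon is square to the jaws, the wrench lies flat, and the tool is clear of everything, so I'm handing in.

```bash
python3 -c "
from cell import env
print(env.sign_off())"
```

```text
the job is handed in; nothing more can be done
None
```

I closed the jaws on the nut with the worm, turned the wrench about 45° clockwise (handle measured at 45.5°), and left it on the nut; the job is handed in at about 24 s. The last picture shows no visible gap, but two things are less sure: snugness rests mainly on the worm's drag rising from about 3.5 N to over 5 N, and in the final strokes it read up to about 9 N with fingertip pressure briefly at 12.2 N, so the worm may have been pressed harder than needed.

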